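Open a bamboo box by its hidden push catch

TASK

The lid of the bamboo box is locked by a hidden catch: one of the five identical tiles inlaid in its top is a push button. Feel along the tiles with a fingertip for the one that gives and press it all the way down, then push the lid by its raised bar, away from the tiles, until it is fully open. Let the black dish ride along on the lid, and do not pick up, shift or knock over anything else.

Things in the scene. Friction and masses are not known exactly. Their poses are not given: they have to be found in the camera images.
- box: The bamboo box, fixed to the surface: 190 mm (its x) by 276 mm (its y), 90 mm high. Origin: centre of its underside; z up; x points from the tile row to the lid and is the way the lid opens (roughly away from the robot); y runs along the tile row. The top is flat at 90 mm: the tile row on the part nearest the robot, the rest is the sliding lid, shut at first.
- tile_row (a point): Centre of the middle tile's place, on the box's top, at x = -60, y = 0, z = 90 mm in the box's frame; axes as the box's. Five square tiles, 46 by 46 mm, flush with the top, are centred at -100, -50, 0, 50 and 100 mm from here along y, with 3 mm ribs between. All look alike; four are solid, one, a different one each time, is the catch.
- catch (a joint): Depth to which the catch tile is pressed, m: 0 flush, 0.008 fully down. It has no spring: it gives under about 3 N, stays at whatever depth it is pushed to, and frees the lid when at least 6 mm down. It does not tell which tile it is. A finger has to go down into the 46 mm square opening, clear of its edges.
- lid (a joint): How far the lid is open, m: 0 shut, 0.09 fully open against its stop. It slides along the box's +x with about 1.5 N of friction and stays where it is left. Until the catch is down it moves no more than about 2 mm.
- lid_bar (a point): Middle of the upright face, looking to the tiles, of the raised bamboo bar on the lid; it moves with the lid. Bar: 200 mm along y, 12 mm thick, standing 18 mm above the top (90 to 108 mm high); this point is 99 mm up and, with the lid shut, at x = -22 mm, y = 0 in the box's frame. Axes as the box's.
- dish: Black ceramic dish, 80 mm across, 22 mm high, standing loose on the lid beyond the bar (its centre 62 to 72 mm from the bar's face, up to 70 mm either side of the middle). Origin: centre of its underside.
- jar: Bystander: glass clamp jar, 90 mm across, 134 mm high. Origin: centre of its underside, as for all bystanders.
- shaker: Bystander: empty steel shaker, 86 mm across at the rim, 150 mm high.
- spoons: Bystander: yellow plastic measuring spoons on a ring, about 130 by 80 mm and 12 mm high, lying between the robot and the box.
- mug: Bystander: white mug, 80 mm across, 90 mm high, handle along its +y.
- bottle: Bystander: small amber glass jar, 52 mm across, 120 mm high.
- ramekin: Bystander: white ramekin, 72 mm across, 40 mm high.
Mind the look-alikes: they are no part of the job. There is more than one size of the dish; the one meant has the size given above.

How it is judged (in metres and radians):
On the way, in this order (a step that is already met when the one before it is completed fails the run):
1. the catch tile is pressed down while the lid is still shut (value of joint catch above 0.0055 m and value of joint lid below 0.01 m), for 0.1 s.
2. the lid is pushed fully open (value of joint lid above 0.08 m), for 0.2 s.
At the end, for the whole second after the job is handed in: The catch tile is still down (over 5 mm), the lid is open at least 80 of its 90 mm and at rest, the dish stands upright on the lid within about 12 mm of its place along the lid's travel, and every bystander stands within 30 mm of where it was (value of joint catch above 0.005 m and value of joint lid above 0.08 m and velocity of joint lid below 0.01 m/s and height (world z) of dish between 0.085 and 0.096 m and angle between dish's own z axis and vertical below 0.15 rad and x of dish in the frame of lid_bar between 0.05 and 0.084 m and linear speed of dish below 0.02 m/s and not (distance of jar from where it was at the start of the episode above 0.03 m or angle between jar's own z axis and vertical above 0.4 rad) and not (distance of shaker from where it was at the start of the episode above 0.03 m or angle between shaker's own z axis and vertical above 0.4 rad) and not (distance of spoons from where it was at the start of the episode above 0.03 m or angle between spoons's own z axis and vertical above 0.4 rad) and not (distance of mug from where it was at the start of the episode above 0.03 m or angle between mug's own z axis and vertical above 0.4 rad) and not (distance of bottle from where it was at the start of the episode above 0.03 m or angle between bottle's own z axis and vertical above 0.4 rad) and not (distance of ramekin from where it was at the start of the episode above 0.03 m or angle between ramekin's own z axis and vertical above 0.4 rad)); the robot touches nothing.
It fails at once if the dish is lifted off the lid, tipped or falls (height (world z) of dish above 0.105 m or height (world z) of dish below 0.075 m or angle between dish's own z axis and vertical above 0.4 rad).
It fails at once if another object is shifted more than 30 mm, lifted or knocked over ((distance of jar from where it was at the start of the episode above 0.03 m or angle between jar's own z axis and vertical above 0.4 rad) or (distance of shaker from where it was at the start of the episode above 0.03 m or angle between shaker's own z axis and vertical above 0.4 rad) or (distance of spoons from where it was at the start of the episode above 0.03 m or angle between spoons's own z axis and vertical above 0.4 rad) or (distance of mug from where it was at the start of the episode above 0.03 m or angle between mug's own z axis and vertical above 0.4 rad) or (distance of bottle from where it was at the start of the episode above 0.03 m or angle between bottle's own z axis and vertical above 0.4 rad) or (distance of ramekin from where it was at the start of the episode above 0.03 m or angle between ramekin's own z axis and vertical above 0.4 rad)).
It also fails if it takes over 54 s, if anything falls off the work surface, if the arm or the gripper's body presses on something with over 40 N, if the wrist force passes 120 N, or if a joint passes its speed limit or range.

ROBOT

A 6-joint arm with a two-finger parallel gripper is mounted at the origin on the work surface. World frame = base frame: x ahead of the robot, y to its left, z up, the work surface at z = 0. Lengths are in mm, angles in degrees, forces in N, time in s.
With the tool pointing down it reaches from about 275 to 875 mm from the base axis. Payload 12.5 kg.
Tool frame: the origin (TCP) lies between the finger pads; the fingertips stand 22 mm ahead of it and the grasp point (between the pads) lies 3 mm ahead of it (arm.nose_length is the distance from the TCP to the fingertips, in mm); z points along the fingers, y is the direction in which the jaws open and shut (so a half turn about z gives the same grasp; the last joint's range is limited). The gripper opens to 85 mm and grips with 20 to 120 N. Pads are 22 mm wide; open, the fingers measure 114 mm over their backs; the gripper's body (76 mm by 85 mm) begins 54 mm behind the grasp point. The pads swing forward as they close: fully open they stand 13 mm farther back than shut.
Start: joints at [-76.983, 20.094, 94.641, -0, 65.266, -4.847], TCP at [168.744, -523.46, 253.29] pointing down, gripper open.
Joint ranges: [-157.81, 157.81], [-45, 120.19], [0.68, 151.7], [-89.99, 269.99], [4.06, 180], [-164.3, 164.3]. Speed limits (degrees/s): [127.2, 127.2, 159.86, 180, 180, 180].

INTERFACE

Orientations are given as a 3x3 rotation matrix whose columns are the frame's x, y, z axes.
In Python, from station import arm gives the robot as it stands.
- The arm moves only by the tool move_arm, never from a script. Its argument "targets" is a list of rows, each a list of 3 entries, a list of its own where there are three numbers: the opening, from 0 (shut) to 1 (fully open), then the shift along the tool's x, y, z in mm, then the turn, a rotation vector about the tool's x, y, z in rad. In form: [[fingers, [tx, ty, tz], [wx, wy, wz]], ...]. A call has exactly 8 rows; each row is the pose to reach, as a shift and turn from the pose commanded when the call began, along the tool's axes at that moment; what a row does not reach only later rows make up. A row lasts 1/10 s, in which the tool goes at most 50 mm and 8.59 degrees, less where a joint would pass 70% of its speed; a pose out of reach is approached as far as the arm can. A call with a gripper value outside its range is refused whole. The fingers move at their own pace and stop on an object; "grip_force" is the grip in N (left out, the last holds). Time passes only in rows, so rows that repeat a pose let the fingers close, or fill a call up. It gives the time, the measured TCP pose, the force and the opening at its end, in the units of the state.
- arm.read_state(): the state, without advancing time (a new reading comes with each control period).
- arm.get_image(name): name is "side" or "top" or "wrist"; returns a dict with "color" (420x560x3 uint8, blue, green, red), "K" (3x3 intrinsics, pixels), "xyz" and "orientation" of the camera in the world; the wrist camera has in their place "T_tool_cam" (4x4, takes a point from camera to tool coordinates, whose origin is the TCP and whose axes are the flange's). Camera axes: x right, y down, z forward; pixel columns grow to the right and rows downward; lengths in mm; the calibration is good to about 2 mm. A picture is of the moment at which its call begins: read the wrist's pose just before it. There is no depth.
- arm.hand_in(): hands the job in, once; it reports no verdict.
The state is a dict: "time": time; "joint_pos": joint angles; "qvel": joint speeds; "tau": joint torques, N m; "eef_pos": TCP position; "ee_rot": TCP orientation; "force": force on the tool from outside, world axes, zero at the start; "moment": the same for the moment, N m; "gripper_width": finger opening in mm.
Only numpy, scipy, OpenCV 4.12 (cv2) and the standard library are available. Lean on these libraries where they do the work, as an engineer would, in place of code of your own. Each camera call takes 0.05 s, during which the arm holds its last target. There are 200 camera calls.

## Working session

There is one attempt and no reset: what is moved stays moved. The work goes in short steps, Python scripts to look and compute and a tool call to move; the robot and the scene stay as the last step left them, time stands still between calls to the robot, and variables do not carry over. Pictures are saved under pics/ and viewed, about 8 in all and at most 12, crops included, and the job is handed in when it is done.

Besides the shell and the picture viewer there is one more tool, called by a JSON object that holds its "fn" and its "kwargs". move_arm: Moves the arm, as the interface text tells. Its arguments: {"type":"object","properties":{"targets":{"type":"array"},"grip_force":{"type":"number"}},"required":["targets"]}

```bash
ls; mkdir -p pics
python3 - <<'E'
from station import arm
import cv2,json,numpy as np
for n in("top","side"):
    i=arm.get_image(n); cv2.imwrite(f"pics/{n}0.png",i["color"]); 
    np.savez(f"{n}.npz",K=i["K"],xyz=i["xyz"],R=i["orientation"]); print(n,i["K"],i["xyz"],i["orientation"])
s=arm.read_state();print(s["time"],s["eef_pos"],s["ee_rot"],s["force"],s["gripper_width"],arm.nose_length)
E
```

```text
pics
top [[441.93775036   0.         276.92068432]
 [  0.         441.93775036 205.4377804 ]
 [  0.           0.           1.        ]] [ 337.82066924  -22.11670294 1171.90393074] [[-0.11165542 -0.96772055  0.22594247]
 [-0.99374303  0.10937226 -0.02263854]
 [-0.00280406 -0.22705647 -0.97387756]]
side [[478.05586659   0.         283.4681254 ]
 [  0.         478.05586659 204.1192133 ]
 [  0.           0.           1.        ]] [-68.90440605 780.39051166 772.51666681] [[-0.80409569 -0.31026346  0.50711607]
 [-0.59409101  0.4509922  -0.66607951]
 [-0.02204526 -0.83686476 -0.54696562]]
0.1 [ 168.69938607 -523.19547061  252.80553043] [[ 9.51785071e-01  3.06765593e-01 -2.20815372e-04]
 [ 3.06765652e-01 -9.51784493e-01  1.05531345e-03]
 [ 1.13565211e-04 -1.07217016e-03 -9.99999419e-01]] [ 0.22169544 -0.57042404  0.44567408] 85.711998893168 22.0
```

View pics/top0.png

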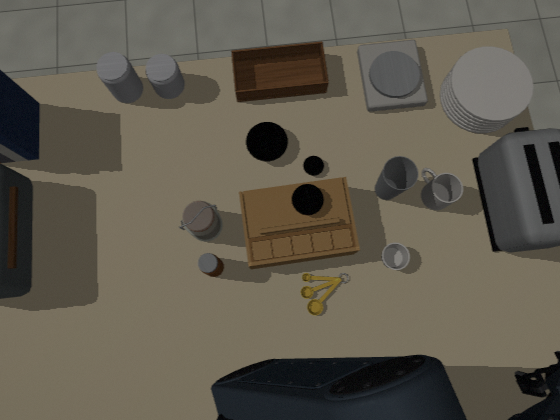

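View pics/side0.png

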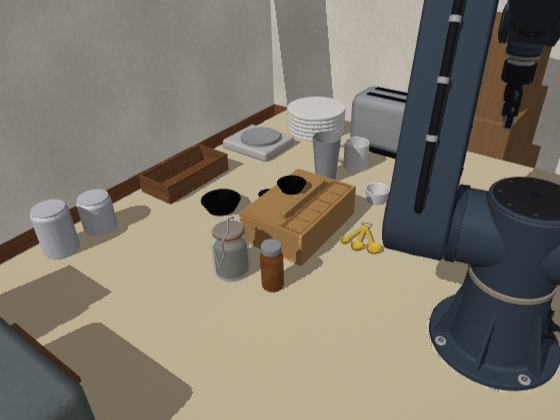

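The top view shows the box at about (298,222), with the dish on its lid at (308,199). Two look-alike dishes stand off the box at (267,141), which is larger, and (314,166), which is smaller. The tile row runs from about (258,248) to (343,240), and the spoons are at (322,292). I'll enlarge the box to get its corners.

Run:
```python
import cv2
i=cv2.imread("pics/top0.png")[170:275,230:370]
cv2.imwrite("pics/c1.png",cv2.convertScaleAbs(cv2.resize(i,None,fx=5.6,fy=5.6,interpolation=cv2.INTER_CUBIC),alpha=1.4))
```

```text
(no output)
```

View pics/c1.png

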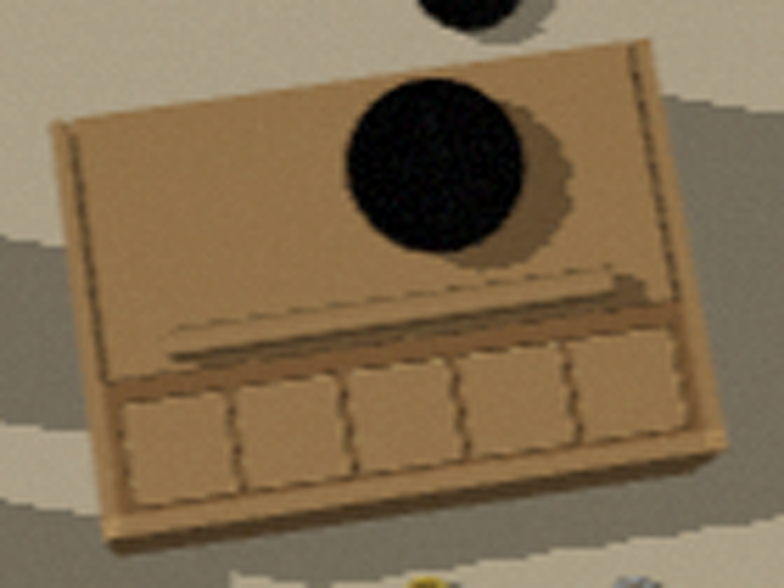

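```bash
cat > h.py <<'E'
import numpy as np
from scipy.optimize import least_squares
d=np.load("top.npz");K,c,R=d["K"],d["xyz"],d["R"]
def ray(uv,z):
    v=R@np.linalg.solve(K,[uv[0],uv[1],1]); return (c+v*(z-c[2])/v[2])
E
python3 - <<'E'
from h import *
px=[(55,122),(650,40),(726,447),(105,533),(180,448),(292,432),(404,415),(515,398),(631,380)]
md=np.array([(95,138),(95,-138),(-95,-138),(-95,138)]+[(-60,y) for y in(100,50,0,-50,-100)],float)
P=np.array([ray((230+(u+.5)/5.6-.5,170+(v+.5)/5.6-.5),90)[:2] for u,v in px])
def T(p): 
    C,S=np.cos(p[2]),np.sin(p[2]); return md@np.array([[C,S],[-S,C]])+p[:2]
r=least_squares(lambda p:(T(p)-P).ravel(),[500,0,0],loss='soft_l1',f_scale=3)
print(r.x,np.degrees(r.x[2]));print((P-T(r.x)).round(1))
print("tiles",T(r.x)[4:].round(1))
from station import arm
q=ray((230+435/5.6,170+165/5.6),112);print("dish",q)
E
```

```text
[ 5.46002799e+02 -9.58480358e+01  2.96158890e-02] 1.6968654460492683
[[-1.  -1.8]
 [-1.2  1. ]
 [ 0.8  0.9]
 [ 2.1 -0.7]
 [-0.7 -0.1]
 [-0.7  0.3]
 [-0.2  0.4]
 [ 0.3  0.9]
 [ 1.  -1.1]]
tiles [[ 483.1    2.3]
 [ 484.5  -47.6]
 [ 486.   -97.6]
 [ 487.5 -147.6]
 [ 489.  -197.6]]
dish [ 590.24472226 -123.93606713  112.        ]
```

{"fn": "move_arm", "kwargs": {"targets": [[0,[25,-13,3],[0,0,0.035]],[0,[65,-34,6],[0,0,0.07]],[0,[105,-55,10],[0,0,0.105]],[0,[145,-76,14],[0,0,0.14]],[0,[185,-97,18],[0,0,0.175]],[0,[225,-118,22],[0,0,0.21]],[0,[265,-139,26],[0,0,0.245]],[0,[305,-160,30],[0,0,0.282]]], "grip_force": 40}}

```text
time: 0.9
eef_pos: [410.9, -276.0, 223.0]
ee_rot: [[1.0, 0.028, -0.0], [0.028, -1.0, 0.0], [-0.0, -0.0, -1.0]]
force: [0.6, 0.1, 0.3]
gripper_width: -0.1
```

{"fn": "move_arm", "kwargs": {"targets": [[0,[27,-26,5],[0,0,0]],[0,[54,-52,15],[0,0,0]],[0,[75,-72,30],[0,0,0]],[0,[80,-76,50],[0,0,0]],[0,[80,-76,70],[0,0,0]],[0,[80,-76,85],[0,0,0]],[0,[80,-76,93],[0,0,0]],[0,[80,-76,93],[0,0,0]]]}}

```text
time: 1.7
eef_pos: [487.2, -199.1, 129.4]
ee_rot: [[1.0, 0.03, -0.002], [0.03, -1.0, 0.001], [-0.002, -0.001, -1.0]]
force: [-0.1, 0.7, -0.2]
gripper_width: -0.0
```

Run:
```python
from station import arm
import cv2,numpy as np
s=arm.read_state();i=arm.get_image("wrist");t=arm.get_image("top")
print(s["eef_pos"],s["force"]);np.set_printoptions(suppress=True,precision=3);print(i["T_tool_cam"])
a=cv2.convertScaleAbs(cv2.resize(t["color"][150:290,200:380],(540,420),interpolation=cv2.INTER_CUBIC),alpha=1.4)
im=np.hstack([i["color"],a]);cv2.imwrite("pics/w1.png",cv2.resize(im,None,fx=.72,fy=.72))
```

```text
[ 487.15951402 -199.0619112   129.39736023] [-0.13985484  0.67075482 -0.23217245]
[[  -0.      -0.945   -0.326   84.983]
 [   1.      -0.      -0.       0.693]
 [  -0.      -0.326    0.945 -120.868]
 [   0.       0.       0.       1.   ]]
```

View pics/w1.png

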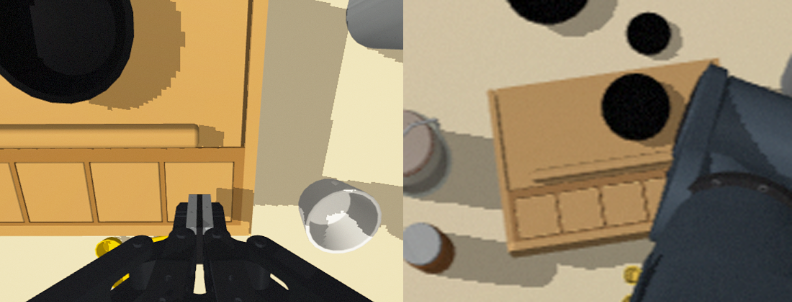

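The wrist view shows the closed fingertips at about (200,195), over the right-hand tile, whose edges are at roughly u 163 to 235 and v 163 to 222. In the top crop the dish is undisturbed. I'll check my fit by projecting it into this view.

Run:
```python
from h import *
from station import arm
s=arm.read_state();i=arm.get_image("wrist");T=i["T_tool_cam"];Kw=i["K"];Rt=np.array(s["ee_rot"]);p=np.array(s["eef_pos"])
a=.0296;B=np.array([[np.cos(a),-np.sin(a)],[np.sin(a),np.cos(a)]])
def pr(w):
    x=T[:3,:3].T@(Rt.T@(w-p)-T[:3,3]);u=Kw@x;return (u[:2]/u[2]*.72).round(1)
for n,b in dict(tl=(-37,-77),tr=(-37,-123),bl=(-83,-77),ribL_tile2_tl=(-37,-27),rim_corner=(-95,-138),barR=(-22,-100)).items():
    print(n,pr(np.r_[B@b+[546,-95.85],108 if n=='barR' else 90]))
print("tip",pr(p+Rt@[0,0,22.]))
```

```text
tl [161.3 161.3]
tr [229.9 161.3]
bl [164.4 220.4]
ribL_tile2_tl [ 86.8 161.3]
rim_corner [247.  234.2]
barR [195.1 148.1]
tip [198.3 207.5]
```

Run:
```python
import cv2
i=cv2.imread("pics/w1.png")[110:250,0:270]
cv2.imwrite("pics/w2.png",cv2.resize(i,None,fx=2.9,fy=2.9,interpolation=cv2.INTER_CUBIC))
```

```text
(no output)
```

View pics/w2.png

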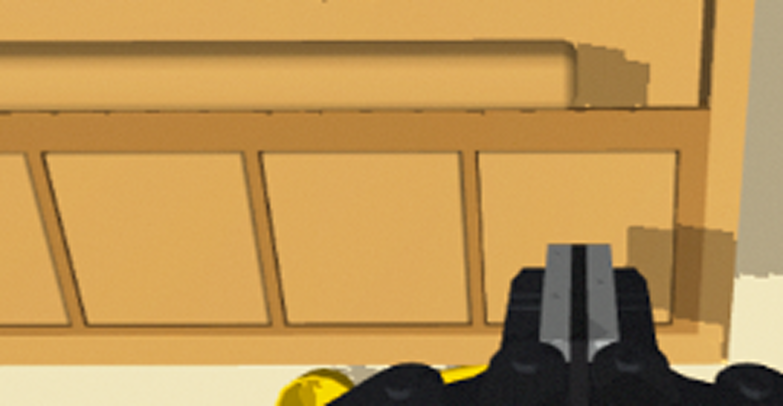

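{"fn": "move_arm", "kwargs": {"targets": [[0,[1,0,6],[0,0,0]],[0,[1,0,12],[0,0,0]],[0,[1,0,15],[0,0,0]],[0,[1,0,16],[0,0,0]],[0,[1,0,17],[0,0,0]],[0,[1,0,18],[0,0,0]],[0,[1,0,18.5],[0,0,0]],[0,[1,0,18.5],[0,0,0]]]}}

```text
time: 2.65
eef_pos: [488.7, -199.2, 112.1]
ee_rot: [[1.0, 0.03, 0.0], [0.03, -1.0, -0.0], [0.0, 0.0, -1.0]]
force: [-1.9, 0.8, 3.0]
gripper_width: 0.0
```

{"fn": "move_arm", "kwargs": {"targets": [[0,[0,0,0.5],[0,0,0]],[0,[0,0,1],[0,0,0]],[0,[0,0,1],[0,0,0]],[0,[0,0,1],[0,0,0]],[0,[0,0,1],[0,0,0]],[0,[0,0,1],[0,0,0]],[0,[0,0,1],[0,0,0]],[0,[0,0,1],[0,0,0]]]}}

```text
time: 3.45
eef_pos: [488.8, -199.3, 112.0]
ee_rot: [[1.0, 0.03, 0.0], [0.03, -1.0, -0.0], [0.0, 0.0, -1.0]]
force: [-6.6, 2.2, 16.9]
gripper_width: -0.2
```

{"fn": "move_arm", "kwargs": {"targets": [[0,[0,0,-8],[0,0,0]],[0,[0,-20,-10],[0,0,0]],[0,[0,-42,-10],[0,0,0]],[0,[0,-50,-9],[0,0,0]],[0,[0,-50,-4],[0,0,0]],[0,[0,-50,-1],[0,0,0]],[0,[0,-50,0.5],[0,0,0]],[0,[0,-50,0.5],[0,0,0]]]}}

```text
time: 4.25
eef_pos: [487.4, -149.7, 111.9]
ee_rot: [[1.0, 0.029, 0.0], [0.029, -1.0, 0.001], [0.0, -0.001, -1.0]]
force: [-9.3, 8.2, 30.3]
gripper_width: 0.4
```

{"fn": "move_arm", "kwargs": {"targets": [[0,[0,0,-8],[0,0,0]],[0,[0,-20,-10],[0,0,0]],[0,[0,-42,-10],[0,0,0]],[0,[0,-50,-9],[0,0,0]],[0,[0,-50,-4],[0,0,0]],[0,[0,-50,-1],[0,0,0]],[0,[0,-50,-0.5],[0,0,0]],[0,[0,-50,-0.5],[0,0,0]]]}}

```text
time: 5.05
eef_pos: [485.6, -99.9, 110.5]
ee_rot: [[1.0, 0.029, -0.0], [0.029, -1.0, -0.0], [-0.0, -0.0, -1.0]]
force: [-0.3, -0.7, -0.3]
gripper_width: 0.1
```

The middle tile gives: the TCP went to 110.5 with no reaction, while the first two stopped at 112.0. Next I press it to the bottom.

{"fn": "move_arm", "kwargs": {"targets": [[0,[0,0,1],[0,0,0]],[0,[0,0,2],[0,0,0]],[0,[0,0,3],[0,0,0]],[0,[0,0,4],[0,0,0]],[0,[0,0,5],[0,0,0]],[0,[0,0,6],[0,0,0]],[0,[0,0,7],[0,0,0]],[0,[0,0,7.3],[0,0,0]]]}}

```text
time: 5.85
eef_pos: [485.9, -99.3, 103.9]
ee_rot: [[1.0, 0.03, 0.0], [0.03, -1.0, -0.0], [0.0, 0.0, -1.0]]
force: [-4.6, -3.1, 13.2]
gripper_width: 0.1
```

{"fn": "move_arm", "kwargs": {"targets": [[0,[0,0,-5],[0,0,0]],[0,[0,0,-12],[0,0,0]],[0,[0,0,-14],[0,0,0]],[0,[6,0,-14],[0,0,0]],[0,[14,0,-14],[0,0,0]],[0,[19,0,-14],[0,0,0]],[0,[22,0,-14],[0,0,0]],[0,[23,0,-14],[0,0,0]]]}}

```text
time: 6.65
eef_pos: [509.0, -98.5, 117.3]
ee_rot: [[1.0, 0.03, -0.0], [0.03, -1.0, 0.0], [-0.0, -0.0, -1.0]]
force: [0.6, -0.3, -0.1]
gripper_width: -0.1
```

{"fn": "move_arm", "kwargs": {"targets": [[0,[1,0,0],[0,0,0]],[0,[2,0,0],[0,0,0]],[0,[3,0,0],[0,0,0]],[0,[4,0,0],[0,0,0]],[0,[5,0,0],[0,0,0]],[0,[6.5,0,0],[0,0,0]],[0,[8.5,0,0],[0,0,0]],[0,[11,0,0],[0,0,0]]]}}

```text
time: 7.45
eef_pos: [519.8, -98.2, 117.5]
ee_rot: [[1.0, 0.03, -0.0], [0.03, -1.0, 0.0], [-0.0, -0.0, -1.0]]
force: [-1.8, 1.2, 0.5]
gripper_width: -0.1
```

{"fn": "move_arm", "kwargs": {"targets": [[0,[2.5,0,0],[0,0,0]],[0,[5.5,0,0],[0,0,0]],[0,[9,0,0],[0,0,0]],[0,[13,0,0],[0,0,0]],[0,[17,0,0],[0,0,0]],[0,[21,0,0],[0,0,0]],[0,[25,0,0],[0,0,0]],[0,[29,0,0],[0,0,0]]]}}

```text
time: 8.25
eef_pos: [549.0, -97.3, 117.5]
ee_rot: [[1.0, 0.03, -0.0], [0.03, -1.0, 0.0], [-0.0, -0.0, -1.0]]
force: [-1.5, 1.2, 0.9]
gripper_width: 0.2
```

{"fn": "move_arm", "kwargs": {"targets": [[0,[4,0,0],[0,0,0]],[0,[8,0,0],[0,0,0]],[0,[12,0,0],[0,0,0]],[0,[16,0,0],[0,0,0]],[0,[20,0,0],[0,0,0]],[0,[24,0,0],[0,0,0]],[0,[28,0,0],[0,0,0]],[0,[31,0,0],[0,0,0]]]}}

```text
time: 9.05
eef_pos: [580.0, -96.5, 117.5]
ee_rot: [[1.0, 0.03, 0.0], [0.03, -1.0, -0.0], [0.0, 0.0, -1.0]]
force: [-1.3, 0.5, 0.1]
gripper_width: 0.1
```

{"fn": "move_arm", "kwargs": {"targets": [[0,[3,0,0],[0,0,0]],[0,[6,0,0],[0,0,0]],[0,[9,0,0],[0,0,0]],[0,[11,0,0],[0,0,0]],[0,[13,0,0],[0,0,0]],[0,[15,0,0],[0,0,0]],[0,[16,0,0],[0,0,0]],[0,[16,0,0],[0,0,0]]]}}

```text
time: 9.85
eef_pos: [595.9, -96.1, 117.5]
ee_rot: [[1.0, 0.03, 0.001], [0.03, -1.0, -0.0], [0.001, 0.0, -1.0]]
force: [0.3, 0.0, -0.3]
gripper_width: -0.1
```

Lid travel should now be about 80–83 mm. I'll keep going gently to the stop.

{"fn": "move_arm", "kwargs": {"targets": [[0,[1,0,0],[0,0,0]],[0,[2,0,0],[0,0,0]],[0,[3,0,0],[0,0,0]],[0,[4,0,0],[0,0,0]],[0,[5,0,0],[0,0,0]],[0,[6,0,0],[0,0,0]],[0,[7,0,0],[0,0,0]],[0,[7,0,0],[0,0,0]]]}}

```text
time: 10.65
eef_pos: [601.5, -95.8, 117.4]
ee_rot: [[1.0, 0.03, -0.003], [0.03, -1.0, 0.0], [-0.003, -0.0, -1.0]]
force: [-10.1, -0.4, 6.7]
gripper_width: 0.1
```

{"fn": "move_arm", "kwargs": {"targets": [[0,[0.5,0,0],[0,0,0]],[0,[1,0,0],[0,0,0]],[0,[1.5,0,0],[0,0,0]],[0,[2,0,0],[0,0,0]],[0,[2.5,0,0],[0,0,0]],[0,[2.5,0,0],[0,0,0]],[0,[2.5,0,0],[0,0,0]],[0,[2.5,0,0],[0,0,0]]]}}

```text
time: 11.45
eef_pos: [601.8, -95.8, 117.4]
ee_rot: [[1.0, 0.03, -0.009], [0.03, -1.0, 0.001], [-0.009, -0.001, -1.0]]
force: [-24.3, -1.9, 15.2]
gripper_width: 0.3
```

The lid is firmly against its stop at TCP x 601.8. I'll back off, rise and look.

{"fn": "move_arm", "kwargs": {"targets": [[0,[-4,0,0],[0,0,0]],[0,[-10,0,0],[0,0,0]],[0,[-20,0,-4],[0,0,0]],[0,[-30,0,-20],[0,0,0]],[0,[-35,0,-45],[0,0,0]],[0,[-40,0,-70],[0,0,0]],[0,[-40,0,-85],[0,0,0]],[0,[-40,0,-90],[0,0,0]]]}}

```text
time: 12.25
eef_pos: [565.4, -97.0, 209.5]
ee_rot: [[1.0, 0.03, 0.003], [0.03, -1.0, -0.001], [0.003, 0.001, -1.0]]
force: [-0.2, -0.8, 0.2]
gripper_width: -0.5
```

Run:
```python
from station import arm
import cv2,numpy as np
s=arm.read_state();i=arm.get_image("wrist");t=arm.get_image("side")
print(s["eef_pos"],s["force"])
cv2.imwrite("pics/w3.png",cv2.resize(np.hstack([i["color"],t["color"][80:360,150:523].repeat(1,0) if 0 else cv2.resize(t["color"][80:340,150:497],(560,420))]),None,fx=.71,fy=.71))
```

```text
[565.43911665 -97.04467101 209.45730537] [-0.21456353 -0.75727955  0.15990888]
```

View pics/w3.png

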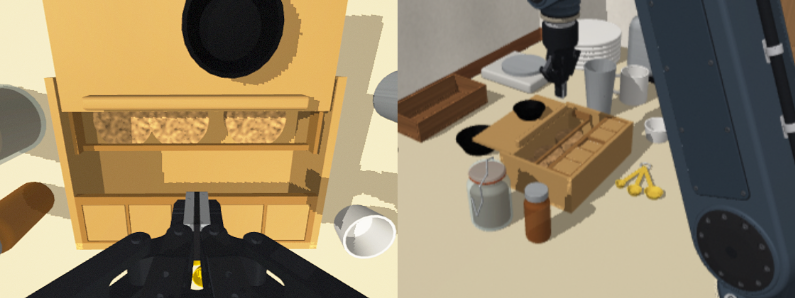

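The picture shows the lid open with the crackers visible, the dish upright on it at (233,32), and the jar, bottle, spoons, ramekin, shaker and mug all standing. As a numeric check, I'll work out the dish-to-bar distance and the lid travel.

Run:
```python
from h import *
from station import arm
s=arm.read_state();i=arm.get_image("wrist");T=i["T_tool_cam"];Kw=i["K"];Rt=np.array(s["ee_rot"]);p=np.array(s["eef_pos"])
def w(u,v,z):
    o=p+Rt@T[:3,3];d_=Rt@T[:3,:3]@np.linalg.solve(Kw,[u/.71,v/.71,1]);return o+d_*(z-o[2])/d_[2]
a=.0296;B=np.array([[np.cos(a),-np.sin(a)],[np.sin(a),np.cos(a)]])
f=lambda q:(B.T@(q[:2]-[546,-95.85])).round(1)
print("bar near edge",f(w(195,108,108)),"dish rim near",f(w(233,78,105)),"rim L,R",f(w(182,25,112)),f(w(284,25,112)))
```

```text
bar near edge [68.5 -1. ] dish rim near [ 93.4 -33.3] rim L,R [133.1   8.9] [133.1 -69.8]
```

```bash
python3 -c "
from station import arm
print(arm.hand_in())"
```

```text
the job is handed in; nothing more can be done
None
```

The catch tile is pressed down, the lid is fully open with the dish still on it, and the job is handed in. The hand-in gives no verdict, so what follows is from my own checks.

- **Finding the catch:** I felt three tiles, starting from the right end. The first two were solid, with the tool stopping at about 112.0 mm under 17–30 N. The middle one gave way, and I pressed it about 8 mm until it bottomed out.
- **Opening the lid:** I pushed the bar gently until the lid hit its stop at about 24 N, then backed off and raised the arm clear.
- **Lid and dish at the end:** From the wrist picture, the lid had travelled about 90 mm. The dish stood upright, its centre about 65 mm from the bar's face (50–84 mm allowed).
- **Bystanders:** The jar, shaker, spoons, mug, bottle and ramekin all looked in place and standing. I judged this by eye and did not measure them.
- **Time and disagreements:** The work took about 12 s of the 54 s allowed. The top and wrist cameras disagreed by about 2.5 mm on the tiles' y position, which is within the finger's clearance. No check failed.

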